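# Put the wire reels back on their spindles

## Task

Put the four loose wire reels away on the two upright spindles: the two with the wide hole go on the thick post, the two with the narrow hole on the thin post, and on each post the larger reel goes at the bottom with the smaller one lying flat on top of it. Lower each reel home rather than dropping it, and do not knock over the little amber flux bottle.

Things in the scene. Friction and masses are not known exactly. Their poses are not given: they have to be found in the camera images.
- big_wide_bore: Larger wire reel with a wide hole, standing on its flat end: white plastic flanges 66 mm across (6 mm thick, top and bottom), copper-wire winding 60 mm across between them, 34 mm high, a round hole 30 mm across right through along its axis. Loose, 0.08 to 0.34 kg, rigid; can be gripped across the flanges from above. Origin: centre of the underside; z up along the axis; yaw is meaningless (round).
- small_wide_bore: Smaller wire reel with a wide hole, standing on its flat end: white plastic flanges 52 mm across (6 mm thick, top and bottom), copper-wire winding 46 mm across between them, 30 mm high, a round hole 30 mm across right through along its axis. Loose, 0.08 to 0.34 kg, rigid; can be gripped across the flanges from above. Origin: centre of the underside; z up along the axis; yaw is meaningless (round).
- big_narrow_bore: Larger wire reel with a narrow hole, standing on its flat end: white plastic flanges 60 mm across (6 mm thick, top and bottom), copper-wire winding 54 mm across between them, 34 mm high, a round hole 16 mm across right through along its axis. Loose, 0.08 to 0.34 kg, rigid; can be gripped across the flanges from above. Origin: centre of the underside; z up along the axis; yaw is meaningless (round).
- small_narrow_bore: Smaller wire reel with a narrow hole, standing on its flat end: white plastic flanges 44 mm across (6 mm thick, top and bottom), copper-wire winding 38 mm across between them, 30 mm high, a round hole 16 mm across right through along its axis. Loose, 0.08 to 0.34 kg, rigid; can be gripped across the flanges from above. Origin: centre of the underside; z up along the axis; yaw is meaningless (round).
- thick_spindle: Thick spindle: steel post 22 mm across on a round dark steel base 72 mm across and 10 mm thick; the post's tip, tapering to 12 mm over its last 8 mm, is 60 mm above the origin. Fixed to the bench (does not move), upright. Origin: centre of the underside of the base; z up along the post. Reels rest on the base's top face, 10 mm above the origin; two reels stacked there reach 74 mm above it.
- thin_spindle: Thin spindle: steel post 8 mm across on a square dark steel base 64 mm wide and 10 mm thick; the post's tip, tapering to 4 mm over its last 5 mm, is 60 mm above the origin. Fixed to the bench (does not move), upright. Origin: centre of the underside of the base; z up along the post. Reels rest on the base's top face, 10 mm above the origin; two reels stacked there reach 74 mm above it.
- flux_bottle: Small amber glass bottle with a black cap, 28 mm across, 60 mm high, loose, standing on the bench among the reels; it must stay standing. Origin: centre of the underside, z up. The reels, the spindles and the bottle all stand on a flat black rubber mat, 3 mm thick, on the bench. Also lying about on the mat: green-handled cutters (12 mm high, about 110 mm long) somewhere between the reels on the robot's left.
Mind the look-alikes: they are no part of the job. Leave any red look-alike of the big_wide_bore alone.

How it is judged:
At the end, for the whole second after the job is handed in: Each post carries its larger reel on the base and its smaller reel on that: axis within 8 mm of the spindle's, underside within 4 mm of 10 mm (lower) or 44 mm (upper) above the spindle's origin, tilted under 0.12 rad, at rest (under 0.03 m/s) (horizontal distance between each of big_wide_bore, small_wide_bore and thick_spindle below 0.008 m and z of big_wide_bore in the frame of thick_spindle between 0.006 and 0.014 m and angle between each of big_wide_bore, small_wide_bore, big_narrow_bore, small_narrow_bore's own z axis and vertical below 0.12 rad and linear speed of each of big_wide_bore, small_wide_bore, big_narrow_bore, small_narrow_bore below 0.03 m/s and z of small_wide_bore in the frame of thick_spindle between 0.04 and 0.048 m and horizontal distance between each of big_narrow_bore, small_narrow_bore and thin_spindle below 0.008 m and z of big_narrow_bore in the frame of thin_spindle between 0.006 and 0.014 m and z of small_narrow_bore in the frame of thin_spindle between 0.04 and 0.048 m); the robot touches nothing.
It fails at once if a reel is dropped (let go of and falling faster than 0.75 m/s, about 29 mm of free fall) ((linear speed of big_wide_bore above 0.75 m/s and contact force between the fingers and big_wide_bore below 0.05 N) or (linear speed of small_wide_bore above 0.75 m/s and contact force between the fingers and small_wide_bore below 0.05 N) or (linear speed of big_narrow_bore above 0.75 m/s and contact force between the fingers and big_narrow_bore below 0.05 N) or (linear speed of small_narrow_bore above 0.75 m/s and contact force between the fingers and small_narrow_bore below 0.05 N)).
It fails at once if the flux bottle is knocked over (tilted more than 0.6 rad) (angle between flux_bottle's own z axis and vertical above 0.6 rad).
It also fails if it takes over 99 s, if anything falls off the work surface, if the arm or the gripper's body presses on something with over 40 N, if the wrist force passes 120 N, or if a joint passes its speed limit or range.

## Robot

A 6-joint arm with a two-finger parallel gripper is mounted at the origin on the work surface. World frame = base frame: x ahead of the robot, y to its left, z up, the work surface at z = 0. Lengths are in m, angles in rad, forces in N, time in s.
With the tool pointing down it reaches from about 0.35 to 0.775 m from the base axis. Payload 5.5 kg.
Tool frame: the origin (TCP) lies between the finger pads; the fingertips stand 11 mm ahead of it and the grasp point (between the pads) lies 8 mm behind it (tips_ahead is the distance from the TCP to the fingertips, in m); z points along the fingers, y is the line along which they close (so a half turn about z gives the same grasp; the last joint's range is limited). The gripper opens to 85 mm and grips with 20 to 120 N. Pads are 22 mm wide; open, the fingers measure 114 mm over their backs; the gripper's body (76 mm by 85 mm) begins 54 mm behind the grasp point. The pads swing forward as they close: fully open they stand 13 mm farther back than shut.
Start: joints at [1.206, 0.313, 0.046, 1.304, 0, 1.431], TCP at [0.128, 0.561, 0.242] pointing down, gripper open.
Joint ranges: [-2.76, 2.76], [-0.86, 1.69], [-1.03, 1.26], [-2.2, 2.34], [-1.47, 1.5], [-3.14, 3.14]. Speed limits (rad/s): [2.57, 2.57, 3.14, 3.14, 3.14, 3.14].

## Interface

Orientations are given as a unit quaternion [w, x, y, z].
In Python, from workcell import * gives the robot as it stands. The module is installed in compiled form; this text tells all that it offers.
- The arm moves only by the tool jog_arm, never from a script. Its argument "moves" is a list of rows, each an object with "fingers": the closure, from 0 (fully open) to 1 (shut); "slide": the shift along the tool's x, y, z in mm, a list of three; "angular": the turn, a rotation vector about the tool's x, y, z in degrees, a list of three. A call has 1 to 10 rows; each row is the pose to reach, as a shift and turn from the pose commanded when the call began, along the tool's axes at that moment; what a row does not reach only later rows make up. A row lasts 1/12 s, in which the tool goes at most 41.7 mm and 7.16 degrees, less where a joint would pass 70% of its speed; a pose out of reach is approached as far as the arm can. A call with a gripper value outside its range is refused whole. The fingers move at their own pace and stop on an object; "squeeze" is the grip in N (left out, the last holds). Time passes only in rows, so rows that repeat a pose let the fingers close. It gives the time, the measured TCP pose, the force, the opening and the grip force at its end, in the units of the state.
- get_state(): the state, without advancing time (a new reading comes with each control period).
- read_camera(name): name is "side" or "top"; returns a dict with "color" (480x640x3 uint8, red, green, blue), "fovy" (degrees; the focal length in pixels is half the picture's height over the tangent of half this angle, whatever the lens; pixels are square), "cx", "cy" (the principal point, pixels), "world_from_camera" (4x4, takes a point from camera to world coordinates). Camera axes: x right, y down, z forward; pixel columns grow to the right and rows downward; lengths in m; the calibration is good to about 2 mm. A picture is of the moment at which its call begins. There is no depth.
- hand_in(): hands the job in; it is judged then, once.
Trained networks look in a picture, given as the dict that the camera call returned (one of the last four; its "shot" number tells which), for a name from the list of things; names that differ only in an ending like _2 or _b are one class to them, and where a whole thing is asked for, a point or a joint stands for the part that bears it (a point fixed in the world has none). Each returns a list of dicts, best first, with "p" (0 to 1); they miss things now and then, are a little off and sometimes report something else, mostly with a low value. They report only what shows in the picture. A call takes as long as a camera call. They do not tell look-alikes from the thing itself.
- look_for(target, picture): "point" ([column, row] in pixels, amid what is visible of it).
- tip_of(target, picture): "point" ([column, row] in pixels: a listed point, or the origin of a listed thing).
The state is a dict: "clock": time; "joint_pos": joint angles; "qvel": joint speeds; "tau": joint torques, N m; "tcp_pos": TCP position; "orientation": TCP orientation; "wrist_force": force on the tool from outside, world axes, zero at the start; "ft_torque": the same for the moment, N m; "finger_gap": finger opening in m; "grip_force": force on a finger pad.
Only numpy, scipy, OpenCV 4.12 (cv2) and the standard library are available. Lean on these libraries where they do the work, as an engineer would, in place of code of your own. Each camera call takes 0.05 s, during which the arm holds its last target. There are 200 camera calls.

## Working session

There is one attempt and no reset: what is moved stays moved. The work goes in short steps, Python scripts to look and compute and a tool call to move; the robot and the scene stay as the last step left them, time stands still between calls to the robot, and variables do not carry over. Pictures are saved under pics/ and viewed, at most 14 in all, crops included, and the job is handed in when it is done.

Besides the shell and the picture viewer there is one more tool, called after ">>>" as name(argument=value, ...) on one line, values as JSON. jog_arm: Moves the arm, as the interface text tells. Its arguments: {"type":"object","properties":{"moves":{"type":"array","items":{"type":"object","properties":{"fingers":{"type":"number"},"slide":{"type":"array","items":{"type":"number"}},"angular":{"type":"array","items":{"type":"number"}}}}},"squeeze":{"type":"number"}},"required":["moves"]}

```bash
mkdir -p pics
cat > h.py <<'E'
from workcell import *
import numpy as np, cv2
def ray(pic,uv):
    f=240/np.tan(np.radians(pic["fovy"])/2); T=np.array(pic["world_from_camera"])
    d=T[:3,:3]@np.array([(uv[0]-pic["cx"])/f,(uv[1]-pic["cy"])/f,1]); return T[:3,3],d
def atz(pic,uv,z):
    o,d=ray(pic,uv); return (o+d*(z-o[2])/d[2])[:2]
def proj(pic,p):
    f=240/np.tan(np.radians(pic["fovy"])/2); T=np.linalg.inv(np.array(pic["world_from_camera"]))
    c=T[:3,:3]@np.array(p)+T[:3,3]; return np.array([c[0]/c[2]*f+pic["cx"],c[1]/c[2]*f+pic["cy"]])
E
python3 - <<'E'
from h import *
s=get_state(); print({k:np.round(v,3) for k,v in s.items()})
for n in ["top","side"]:
    p=read_camera(n); cv2.imwrite(f"pics/{n}0.png",p["color"][:,:,::-1])
    print(n,p["fovy"],p["cx"],p["cy"],np.round(p["world_from_camera"],3).tolist())
    for t in ["big_wide_bore","small_wide_bore","big_narrow_bore","small_narrow_bore","thick_spindle","thin_spindle","flux_bottle"]:
        print(t,[(np.round(d["point"],1).tolist(),round(d["p"],2),np.round(atz(p,d["point"],.003),3).tolist()) for d in tip_of(t,p)[:4]], [(np.round(d["point"],1).tolist(),round(d["p"],2)) for d in look_for(t,p)[:4]])
E
```

```text
{'clock': np.float64(0.0), 'joint_pos': array([ 1.206,  0.314,  0.045,  1.304, -0.   ,  1.431]), 'qvel': array([ 0.001, -0.001, -0.001, -0.001, -0.   ,  0.001]), 'tau': array([-1.0000e-03, -4.8062e+01,  2.9854e+01,  1.9000e-02, -0.0000e+00,
       -0.0000e+00]), 'tcp_pos': array([0.128, 0.56 , 0.241]), 'orientation': array([-0.   ,  0.112,  0.994, -0.001]), 'wrist_force': array([-0.342, -0.51 , -0.659]), 'ft_torque': array([-0.049,  0.026,  0.016]), 'grip_force': np.float64(0.0), 'finger_gap': np.float64(0.085)}
top 46.723401355331745 322.153049308991 253.01924133260397 [[-0.027, -0.997, 0.072, 0.353], [-1.0, 0.028, 0.012, 0.003], [-0.014, -0.072, -0.997, 1.213], [0.0, 0.0, 0.0, 1.0]]
big_wide_bore [([464.3, 355.1], 0.87, [0.212, -0.282]), ([205.8, 370.2], 0.76, [0.194, 0.275]), ([342.1, 228.7], 0.58, [0.493, -0.028]), ([387.3, 201.2], 0.4, [0.551, -0.129])] [([335.7, 223.3], 0.71), ([468.6, 357.6], 0.69), ([198.4, 373.3], 0.6)]
small_wide_bore [([441.6, 245.3], 0.7, [0.45, -0.244])] [([450.3, 238.8], 0.78)]
big_narrow_bore [([341.0, 167.0], 0.67, [0.63, -0.03])] [([343.2, 166.2], 0.
[... 491 characters left out ...]
2, 241.1], 0.88, [0.193, 0.251]), ([340.4, 256.9], 0.86, [0.488, -0.024])] [([341.0, 249.9], 0.91), ([280.7, 400.0], 0.88), ([148.2, 234.2], 0.67)]
small_wide_bore [([402.7, 321.4], 0.79, [0.455, -0.238]), ([402.2, 267.8], 0.19, [0.562, -0.122])] [([406.7, 313.8], 0.86), ([392.0, 229.9], 0.17)]
big_narrow_bore [([395.2, 239.3], 0.83, [0.626, -0.032])] [([394.6, 231.4], 0.88)]
small_narrow_bore [([483.8, 287.1], 0.81, [0.638, -0.248])] [([485.5, 280.1], 0.94)]
thick_spindle [([327.7, 190.7], 0.56, [0.656, 0.262])] [([326.5, 187.9], 0.82)]
thin_spindle [([246.8, 212.9], 0.68, [0.422, 0.26])] [([245.4, 210.0], 0.62)]
flux_bottle [([401.3, 270.3], 0.71, [0.555, -0.127])] [([402.5, 258.8], 0.95)]
```

View pics/top0.png

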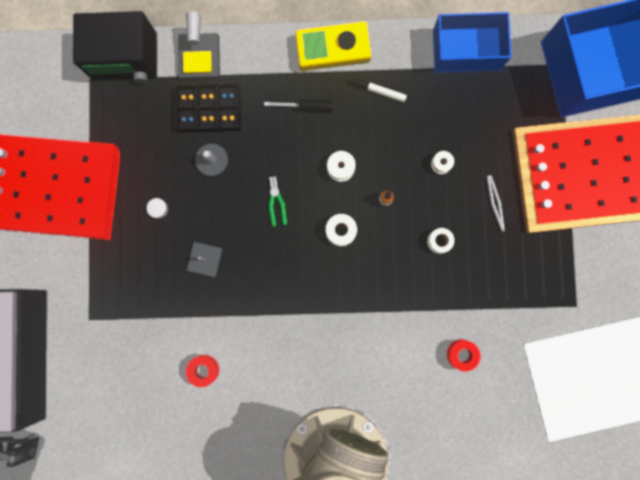

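View pics/side0.png

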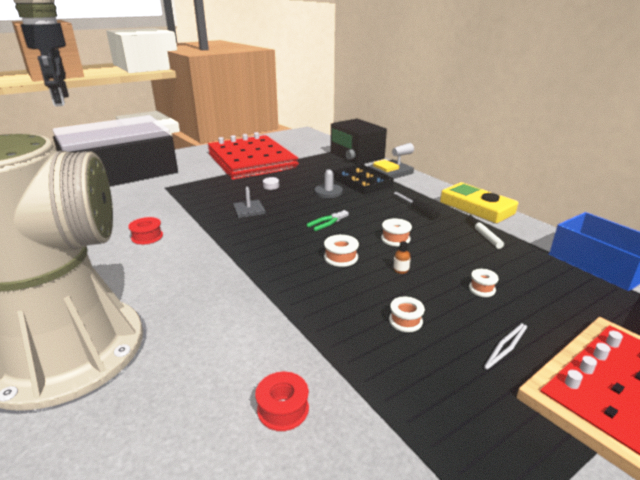

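The top view shows the reels at about (341,230) big wide, (341,166) big narrow, (441,240) small wide and (443,162) small narrow. The thick spindle is at (211,160), the thin one at (205,259) and the bottle at (387,198). The red look-alikes are off the mat, at the lower left and lower right. Next I'll refine these positions with contours.

```bash
cat > m.py <<'E'
from h import *
def blobs(p,z=.037,lo=150,amin=150,amax=1500):
    c=p["color"].astype(int); m=((c.min(2)>lo)&(c.max(2)-c.min(2)<40)).astype(np.uint8)
    out=[]
    for k in cv2.findContours(m,cv2.RETR_EXTERNAL,cv2.CHAIN_APPROX_NONE)[0]:
        if len(k)<15: continue
        (u,v),(a,b),_=cv2.fitEllipse(k)
        if amin<cv2.contourArea(k)<amax and 140<u<510 and 130<v<300: out.append((u,v,a,b,*atz(p,(u,v),z)))
    return out
E
python3 - <<'E'
from m import *
p=read_camera("top")
for b in blobs(p): print(np.round(b,3).tolist())
c=p["color"]
crop=np.hstack([cv2.resize(c[125:195,175:245],(400,400),interpolation=2),cv2.resize(c[225:295,170:240],(400,400),interpolation=2)])
crop=np.clip(crop.astype(int)*2,0,255).astype(np.uint8)
cv2.imwrite("pics/sp.png",crop[:,:,::-1])
E
```

```text
[441.11, 239.978, 24.103, 24.332, 0.459, -0.237]
[340.946, 229.268, 30.293, 31.07, 0.488, -0.025]
[156.193, 207.512, 18.421, 18.75, 0.546, 0.369]
[495.616, 201.433, 6.549, 51.07, 0.538, -0.356]
[443.13, 161.303, 19.837, 21.033, 0.628, -0.248]
[340.89, 165.303, 27.193, 29.293, 0.626, -0.029]
```

View pics/sp.png

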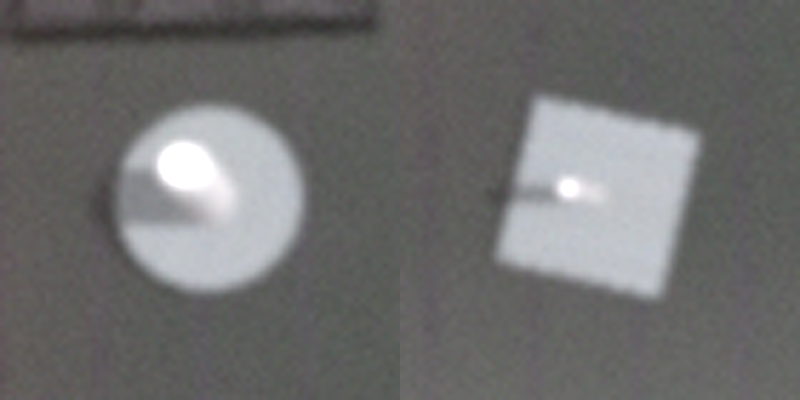

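The crop shows the thick base circle centred near pixel (211.2,159.2) with its tip at (207,153.5). The thin square base is centred near (204.4,259.1) with its tip at (199.2,257.3).

```bash
cat >> m.py <<'E'
def go(x,y,z,yaw=0):
    "slide from present pose to TCP (x,y,z), in tool axes; yaw turn to have tool x = -X"
    from scipy.spatial.transform import Rotation as Ro
    s=get_state(); w,a,b,c=s["orientation"]; R=Ro.from_quat([a,b,c,w]).as_matrix()
    T=np.array([[-np.cos(yaw),np.sin(yaw),0],[np.sin(yaw),np.cos(yaw),0],[0,0,-1.]])
    print("slide",np.round(1000*R.T@(np.array([x,y,z])-s["tcp_pos"]),1),"ang",np.round(np.degrees(Ro.from_matrix(R.T@T).as_rotvec()),2))
E
python3 - <<'E'
from m import *
p=read_camera("top")
for uv,z in [((211.2,159.2),.013),((207,153.5),.063),((204.4,259.1),.013),((199.2,257.3),.063)]: print(atz(p,uv,z).round(4))
q=read_camera("side")
for P in [(.488,-.025,.003),(.626,-.029,.003),(.648,.26,.003),(.43,.27,.003)]: print(proj(q,P).round(1))
go(.488,-.025,.242)
E
```

```text
[0.6535 0.2549]
[0.6535 0.2531]
[0.4339 0.2725]
[0.4346 0.2721]
[340.4 257.1]
[394.4 238.8]
[325.6 191.6]
[247.8 210.5]
slide [-4.813e+02 -4.906e+02  3.000e-01] ang [ 1.000e-02  0.000e+00 -1.288e+01]
```

>>> jog_arm(moves=[{"slide":[-481,-491,0],"angular":[0,0,-12.9],"fingers":0},{"slide":[-481,-491,0],"angular":[0,0,-12.9],"fingers":0},{"slide":[-481,-491,0],"angular":[0,0,-12.9],"fingers":0},{"slide":[-481,-491,0],"angular":[0,0,-12.9],"fingers":0},{"slide":[-481,-491,0],"angular":[0,0,-12.9],"fingers":0},{"slide":[-481,-491,0],"angular":[0,0,-12.9],"fingers":0},{"slide":[-481,-491,0],"angular":[0,0,-12.9],"fingers":0},{"slide":[-481,-491,0],"angular":[0,0,-12.9],"fingers":0},{"slide":[-481,-491,0],"angular":[0,0,-12.9],"fingers":0},{"slide":[-481,-491,0],"angular":[0,0,-12.9],"fingers":0}], squeeze=40)

```text
clock: 2.48
tcp_pos: [0.3464, 0.2041, 0.2427]
orientation: [0.001, -0.0, 1.0, 0.0]
wrist_force: [1.1, 0.9, -1.2]
finger_gap: 0.0854
grip_force: 0.0
```

```bash
python3 -c "
from m import *
go(.488,-.025,.12)"
```

```text
slide [-141.3 -229.3  122.7] ang [0.03 0.07 0.04]
```

>>> jog_arm(moves=[{"slide":[-141,-229,40],"fingers":0},{"slide":[-141,-229,80],"fingers":0},{"slide":[-141,-229,123],"fingers":0},{"slide":[-141,-229,123],"fingers":0},{"slide":[-141,-229,123],"fingers":0},{"slide":[-141,-229,123],"fingers":0},{"slide":[-141,-229,123],"fingers":0},{"slide":[-141,-229,123],"fingers":0},{"slide":[-141,-229,123],"fingers":0},{"slide":[-141,-229,123],"fingers":0}])

```text
schema error: expected keys fingers, slide, angular
```

```bash
python3 -c "
from m import *
go(.488,-.025,.017)"
```

```text
slide [-141.2 -229.3  225.7] ang [0.03 0.07 0.04]
```

>>> jog_arm(moves=[{"slide":[-141,-229,40],"angular":[0,0,0],"fingers":0},{"slide":[-141,-229,80],"angular":[0,0,0],"fingers":0},{"slide":[-141,-229,123],"angular":[0,0,0],"fingers":0},{"slide":[-141,-229,123],"angular":[0,0,0],"fingers":0},{"slide":[-141,-229,123],"angular":[0,0,0],"fingers":0},{"slide":[-141,-229,123],"angular":[0,0,0],"fingers":0},{"slide":[-141,-229,123],"angular":[0,0,0],"fingers":0},{"slide":[-141,-229,123],"angular":[0,0,0],"fingers":0},{"slide":[-141,-229,123],"angular":[0,0,0],"fingers":0},{"slide":[-141,-229,123],"angular":[0,0,0],"fingers":0}])

```text
clock: 3.32
tcp_pos: [0.4863, -0.0229, 0.1191]
orientation: [-0.001, 0.0, 1.0, 0.0]
wrist_force: [-0.0, -0.0, 0.1]
finger_gap: 0.0853
grip_force: 0.0
```

```bash
python3 -c "
from m import *
go(.488,-.025,.017)"
```

```text
slide [ -1.9  -2.2 102.1] ang [ 0.05 -0.09 -0.03]
```

>>> jog_arm(moves=[{"slide":[-1,-1,40],"angular":[0,0,0],"fingers":0},{"slide":[-1,-1,70],"angular":[0,0,0],"fingers":0},{"slide":[-1,-1,90],"angular":[0,0,0],"fingers":0},{"slide":[-1,-1,102],"angular":[0,0,0],"fingers":0},{"slide":[-1,-1,102],"angular":[0,0,0],"fingers":0},{"slide":[-1,-1,102],"angular":[0,0,0],"fingers":0.5},{"slide":[-1,-1,102],"angular":[0,0,0],"fingers":0.5},{"slide":[-1,-1,102],"angular":[0,0,0],"fingers":0.5},{"slide":[-1,-1,102],"angular":[0,0,0],"fingers":0.5},{"slide":[-1,-1,102],"angular":[0,0,0],"fingers":0.5}])

```text
clock: 4.15
tcp_pos: [0.4886, -0.0235, 0.0196]
orientation: [0.001, -0.001, 1.0, -0.0]
wrist_force: [-2.1, 1.3, 5.4]
finger_gap: 0.065
grip_force: 42.4
```

```bash
python3 -c "
from m import *
go(.6535,.254,.12)
p=read_camera('side'); c=p['color'][170:330,240:440]; cv2.imwrite('pics/g1.png',cv2.resize(c,(800,640))[:600,:,::-1])"
```

```text
slide [-165.5  277.3 -100. ] ang [-0.    0.14  0.07]
```

View pics/g1.png

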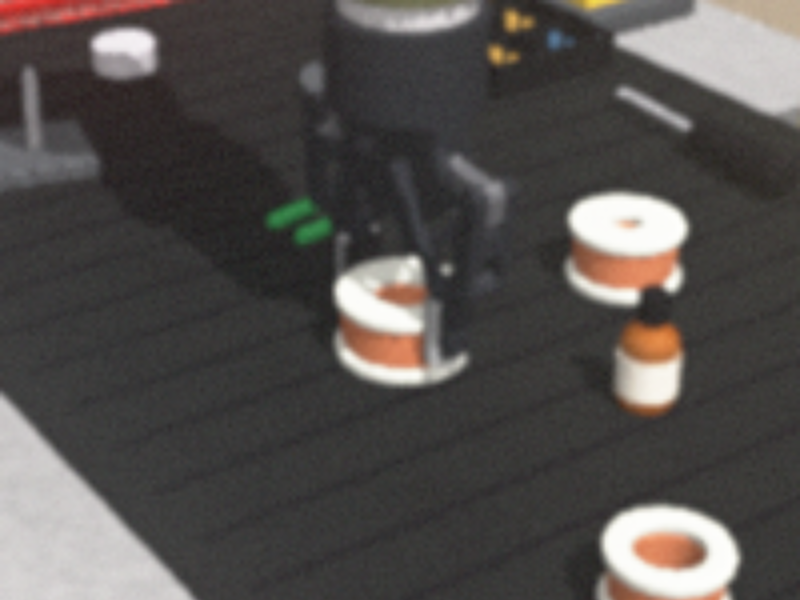

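>>> jog_arm(moves=[{"slide":[0,0,-15],"angular":[0,0,0],"fingers":0.5},{"slide":[0,0,-35],"angular":[0,0,0],"fingers":0.5},{"slide":[0,0,-65],"angular":[0,0,0],"fingers":0.5},{"slide":[-25,40,-100],"angular":[0,0,0],"fingers":0.5},{"slide":[-45,75,-100],"angular":[0,0,0],"fingers":0.5},{"slide":[-65,110,-100],"angular":[0,0,0],"fingers":0.5},{"slide":[-85,145,-100],"angular":[0,0,0],"fingers":0.5},{"slide":[-105,180,-100],"angular":[0,0,0],"fingers":0.5},{"slide":[-125,215,-100],"angular":[0,0,0],"fingers":0.5},{"slide":[-145,250,-100],"angular":[0,0,0],"fingers":0.5}], squeeze=60)

```text
clock: 5.03
tcp_pos: [0.6303, 0.2231, 0.1192]
orientation: [0.001, -0.001, 1.0, 0.0]
wrist_force: [1.0, -1.6, -2.6]
finger_gap: 0.0636
grip_force: 66.7
```

```bash
python3 -c "
from m import *
go(.6535,.254,.12)"
```

```text
slide [-23.2  30.8  -0.7] ang [0.04 0.12 0.06]
```

>>> jog_arm(moves=[{"slide":[-20,28,0],"angular":[0,0,0],"fingers":0.5},{"slide":[-20,28,0],"angular":[0,0,0],"fingers":0.5},{"slide":[-20,28,0],"angular":[0,0,0],"fingers":0.5},{"slide":[-20,28,0],"angular":[0,0,0],"fingers":0.5}])

```text
clock: 5.37
tcp_pos: [0.649, 0.2489, 0.1178]
orientation: [-0.0, -0.001, 1.0, -0.0]
wrist_force: [-0.1, 0.1, -3.2]
finger_gap: 0.0634
grip_force: 66.9
```

```bash
python3 -c "
from m import *
go(.6535,.254,.12)
for n,(u,v) in dict(top=(211,159),side=(327,185)).items():
  p=read_camera(n); c=p['color'][v-70:v+50,u-80:u+80]; cv2.imwrite('pics/a%s.png'%n,cv2.resize(c,(800,600))[:,:,::-1])"
python3 -c "
import cv2,numpy as np
cv2.imwrite('pics/a.png',np.hstack([cv2.resize(cv2.imread('pics/a%s.png'%n),(400,300)) for n in ('top','side')]))"
```

```text
slide [-4.5  5.1 -2.2] ang [-0.01 -0.02  0.08]
```

View pics/a.png

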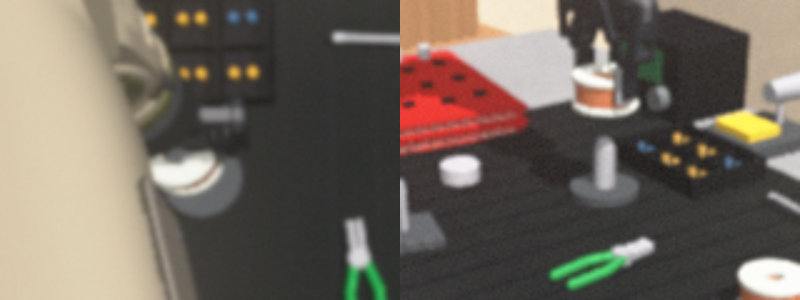

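>>> jog_arm(moves=[{"slide":[-4,5,0],"angular":[0,0,0],"fingers":0.5},{"slide":[-4,5,0],"angular":[0,0,0],"fingers":0.5},{"slide":[-4,5,15],"angular":[0,0,0],"fingers":0.5},{"slide":[-4,5,30],"angular":[0,0,0],"fingers":0.5},{"slide":[-4,5,35],"angular":[0,0,0],"fingers":0.5},{"slide":[-4,5,40],"angular":[0,0,0],"fingers":0.5},{"slide":[-4,5,45],"angular":[0,0,0],"fingers":0.5},{"slide":[-4,5,50],"angular":[0,0,0],"fingers":0.5},{"slide":[-4,5,55],"angular":[0,0,0],"fingers":0.5},{"slide":[-4,5,55],"angular":[0,0,0],"fingers":0.5}])

```text
clock: 6.3
tcp_pos: [0.6532, 0.2534, 0.0614]
orientation: [-0.001, -0.0, 1.0, -0.0]
wrist_force: [-0.8, 0.2, -3.5]
finger_gap: 0.0637
grip_force: 66.9
```

```bash
python3 -c "
from m import *
go(.6535,.254,.0295)
p=read_camera('side'); u,v=327,185;c=p['color'][v-70:v+50,u-80:u+80]; cv2.imwrite('pics/b.png',cv2.resize(c,(800,600))[:,:,::-1])"
```

```text
slide [-0.3  0.6 31.9] ang [-0.01 -0.06  0.02]
```

View pics/b.png

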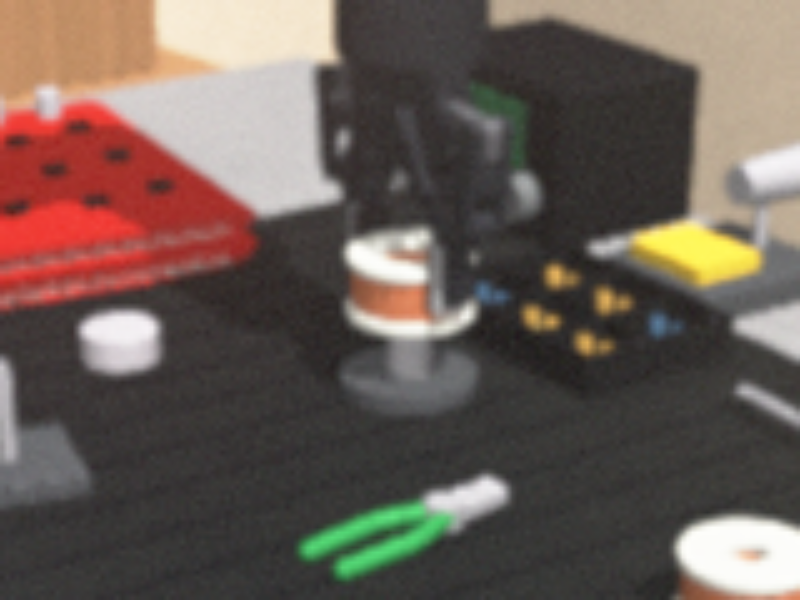

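The reel is on the post and the force is low, so I'll lower it home.

>>> jog_arm(moves=[{"slide":[0,0,6],"angular":[0,0,0],"fingers":0.5},{"slide":[0,0,12],"angular":[0,0,0],"fingers":0.5},{"slide":[0,0,18],"angular":[0,0,0],"fingers":0.5},{"slide":[0,0,23],"angular":[0,0,0],"fingers":0.5},{"slide":[0,0,27],"angular":[0,0,0],"fingers":0.5},{"slide":[0,0,30],"angular":[0,0,0],"fingers":0.5},{"slide":[0,0,31],"angular":[0,0,0],"fingers":0.5},{"slide":[0,0,31],"angular":[0,0,0],"fingers":0.5}])

```text
clock: 7.02
tcp_pos: [0.6534, 0.2535, 0.0309]
orientation: [-0.0, -0.0, 1.0, -0.0]
wrist_force: [-0.2, 0.0, -2.2]
finger_gap: 0.0634
grip_force: 66.9
```

>>> jog_arm(moves=[{"slide":[0,0,1],"angular":[0,0,0],"fingers":0.5},{"slide":[0,0,1],"angular":[0,0,0],"fingers":0},{"slide":[0,0,1],"angular":[0,0,0],"fingers":0},{"slide":[0,0,1],"angular":[0,0,0],"fingers":0},{"slide":[0,0,1],"angular":[0,0,0],"fingers":0},{"slide":[0,0,-10],"angular":[0,0,0],"fingers":0},{"slide":[0,0,-40],"angular":[0,0,0],"fingers":0},{"slide":[0,0,-80],"angular":[0,0,0],"fingers":0},{"slide":[0,-40,-90],"angular":[0,0,0],"fingers":0},{"slide":[0,-80,-90],"angular":[0,0,0],"fingers":0}])

```text
clock: 7.85
tcp_pos: [0.6568, 0.1755, 0.1277]
orientation: [0.005, -0.003, 1.0, 0.001]
wrist_force: [1.1, -1.2, -0.3]
finger_gap: 0.0853
grip_force: 0.0
```

```bash
python3 -c "
from m import *
go(.626,-.029,.12)
p=read_camera('side'); u,v=327,185;c=p['color'][v-70:v+50,u-80:u+80]; cv2.imwrite('pics/c.png',cv2.resize(c,(400,300))[:,:,::-1])"
```

```text
slide [  31.9 -204.3    7.1] ang [0.1 0.6 0.3]
```

View pics/c.png

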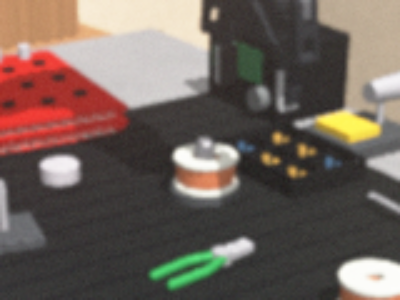

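The first reel is seated on the thick base. Big narrow is next.

>>> jog_arm(moves=[{"slide":[32,-204,7],"angular":[0,0,0],"fingers":0},{"slide":[32,-204,7],"angular":[0,0,0],"fingers":0},{"slide":[32,-204,7],"angular":[0,0,0],"fingers":0},{"slide":[32,-204,7],"angular":[0,0,0],"fingers":0},{"slide":[32,-204,7],"angular":[0,0,0],"fingers":0},{"slide":[32,-204,7],"angular":[0,0,0],"fingers":0},{"slide":[32,-204,7],"angular":[0,0,0],"fingers":0},{"slide":[32,-204,7],"angular":[0,0,0],"fingers":0}])

```text
clock: 8.57
tcp_pos: [0.6219, -0.0307, 0.115]
orientation: [0.0, 0.0, 1.0, 0.0]
wrist_force: [0.4, 0.8, 0.8]
finger_gap: 0.0855
grip_force: 0.0
```

```bash
python3 -c "
from m import *
go(.626,-.029,.018)"
```

```text
slide [-4.   1.6 97. ] ang [ 0.02  0.04 -0.04]
```

>>> jog_arm(moves=[{"slide":[-4,2,40],"angular":[0,0,0],"fingers":0},{"slide":[-4,2,70],"angular":[0,0,0],"fingers":0},{"slide":[-4,2,88],"angular":[0,0,0],"fingers":0},{"slide":[-4,2,97],"angular":[0,0,0],"fingers":0},{"slide":[-4,2,97],"angular":[0,0,0],"fingers":0},{"slide":[-4,2,97],"angular":[0,0,0],"fingers":0.5},{"slide":[-4,2,97],"angular":[0,0,0],"fingers":0.5},{"slide":[-4,2,97],"angular":[0,0,0],"fingers":0.5},{"slide":[-4,2,97],"angular":[0,0,0],"fingers":0.5},{"slide":[-4,2,97],"angular":[0,0,0],"fingers":0.5}])

```text
clock: 9.4
tcp_pos: [0.6274, -0.0283, 0.0201]
orientation: [0.002, -0.0, 1.0, -0.0]
wrist_force: [-2.1, 2.3, 6.1]
finger_gap: 0.0577
grip_force: 62.7
```

```bash
python3 -c "
from m import *
go(.434,.272,.12)"
```

```text
slide [ 192.7  300.4 -100.7] ang [-0.    0.23  0.05]
```

>>> jog_arm(moves=[{"slide":[0,0,-15],"angular":[0,0,0],"fingers":0.5},{"slide":[0,0,-35],"angular":[0,0,0],"fingers":0.5},{"slide":[0,0,-65],"angular":[0,0,0],"fingers":0.5},{"slide":[20,31,-90],"angular":[0,0,0],"fingers":0.5},{"slide":[40,62,-100],"angular":[0,0,0],"fingers":0.5},{"slide":[60,93,-100],"angular":[0,0,0],"fingers":0.5},{"slide":[80,124,-100],"angular":[0,0,0],"fingers":0.5},{"slide":[100,155,-100],"angular":[0,0,0],"fingers":0.5},{"slide":[120,186,-100],"angular":[0,0,0],"fingers":0.5},{"slide":[140,217,-100],"angular":[0,0,0],"fingers":0.5}])

```text
clock: 10.23
tcp_pos: [0.485, 0.1898, 0.1186]
orientation: [0.001, 0.0, 1.0, 0.0]
wrist_force: [0.2, 0.3, -2.4]
finger_gap: 0.0576
grip_force: 64.6
```

```bash
python3 -c "
from m import *
go(.434,.272,.12)"
```

```text
slide [51.  82.2 -1.5] ang [ 0.04  0.12 -0.01]
```

>>> jog_arm(moves=[{"slide":[18,29,0],"angular":[0,0,0],"fingers":0.5},{"slide":[36,57,0],"angular":[0,0,0],"fingers":0.5},{"slide":[50,81,0],"angular":[0,0,0],"fingers":0.5},{"slide":[50,81,0],"angular":[0,0,0],"fingers":0.5},{"slide":[50,81,0],"angular":[0,0,0],"fingers":0.5},{"slide":[50,81,0],"angular":[0,0,0],"fingers":0.5}])

```text
clock: 10.73
tcp_pos: [0.4362, 0.2695, 0.1181]
orientation: [0.001, -0.0, 1.0, 0.0]
wrist_force: [0.3, -0.4, -1.9]
finger_gap: 0.0572
grip_force: 64.8
```

```bash
python3 -c "
from m import *
go(.434,.272,.12)
p=read_camera('side'); u,v=247,190;c=p['color'][v-70:v+50,u-80:u+80]; cv2.imwrite('pics/d.png',cv2.resize(c,(800,600))[:,:,::-1])"
```

```text
slide [ 2.2  2.5 -1.9] ang [0.02 0.09 0.05]
```

View pics/d.png

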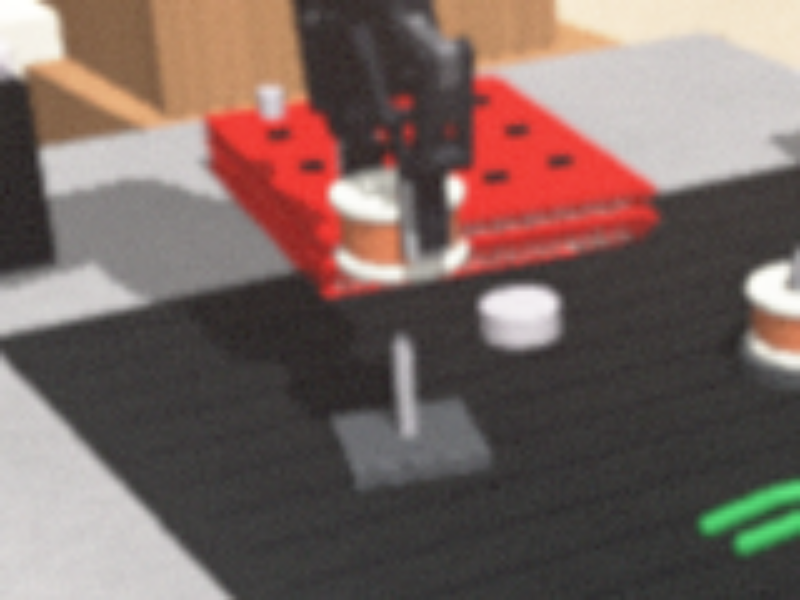

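>>> jog_arm(moves=[{"slide":[2,2,0],"angular":[0,0,0],"fingers":0.5},{"slide":[2,2,0],"angular":[0,0,0],"fingers":0.5},{"slide":[2,2,15],"angular":[0,0,0],"fingers":0.5},{"slide":[2,2,30],"angular":[0,0,0],"fingers":0.5},{"slide":[2,2,35],"angular":[0,0,0],"fingers":0.5},{"slide":[2,2,39],"angular":[0,0,0],"fingers":0.5},{"slide":[2,2,43],"angular":[0,0,0],"fingers":0.5},{"slide":[2,2,47],"angular":[0,0,0],"fingers":0.5},{"slide":[2,2,50],"angular":[0,0,0],"fingers":0.5},{"slide":[2,2,50],"angular":[0,0,0],"fingers":0.5}])

```text
clock: 11.62
tcp_pos: [0.4336, 0.2714, 0.067]
orientation: [-0.0, -0.0, 1.0, -0.0]
wrist_force: [0.0, 0.1, -1.7]
finger_gap: 0.0572
grip_force: 64.8
```

```bash
python3 -c "
from m import *
go(.434,.272,.030)
p=read_camera('side'); u,v=247,190;c=p['color'][v-70:v+50,u-80:u+80]; cv2.imwrite('pics/e.png',cv2.resize(c,(800,600))[:,:,::-1])"
```

```text
slide [-0.5  0.6 37. ] ang [-0.   -0.02  0.02]
```

View pics/e.png

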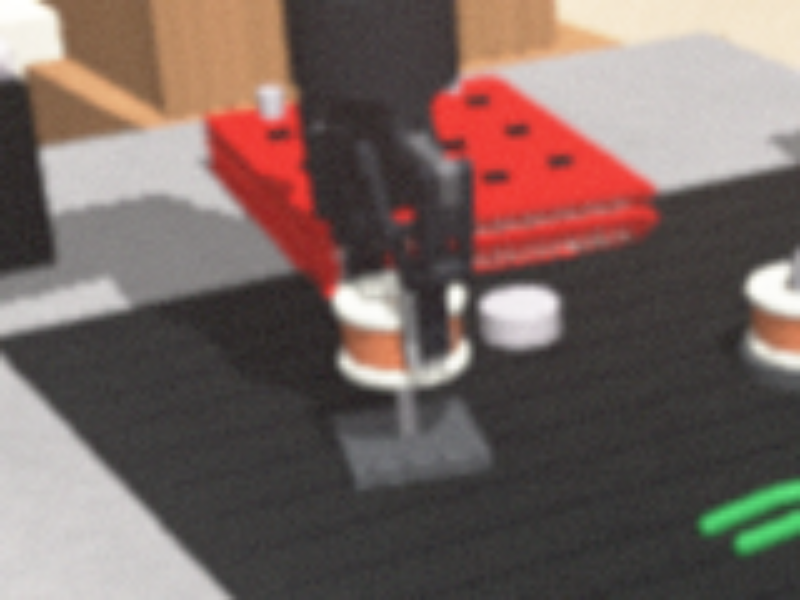

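The second reel is threaded on the thin post.

>>> jog_arm(moves=[{"slide":[0,0,8],"angular":[0,0,0],"fingers":0.5},{"slide":[0,0,16],"angular":[0,0,0],"fingers":0.5},{"slide":[0,0,24],"angular":[0,0,0],"fingers":0.5},{"slide":[0,0,29],"angular":[0,0,0],"fingers":0.5},{"slide":[0,0,33],"angular":[0,0,0],"fingers":0.5},{"slide":[0,0,35],"angular":[0,0,0],"fingers":0.5},{"slide":[0,0,36],"angular":[0,0,0],"fingers":0.5},{"slide":[0,0,36],"angular":[0,0,0],"fingers":0.5}])

```text
clock: 12.33
tcp_pos: [0.4336, 0.2714, 0.0311]
orientation: [-0.0, -0.0, 1.0, -0.0]
wrist_force: [0.6, -0.9, -2.7]
finger_gap: 0.0572
grip_force: 64.8
```

>>> jog_arm(moves=[{"slide":[0,0,1],"angular":[0,0,0],"fingers":0.5},{"slide":[0,0,1],"angular":[0,0,0],"fingers":0},{"slide":[0,0,1],"angular":[0,0,0],"fingers":0},{"slide":[0,0,1],"angular":[0,0,0],"fingers":0},{"slide":[0,0,1],"angular":[0,0,0],"fingers":0},{"slide":[0,0,-10],"angular":[0,0,0],"fingers":0},{"slide":[0,0,-40],"angular":[0,0,0],"fingers":0},{"slide":[0,0,-80],"angular":[0,0,0],"fingers":0},{"slide":[0,-40,-90],"angular":[0,0,0],"fingers":0},{"slide":[0,-80,-90],"angular":[0,0,0],"fingers":0}])

```text
clock: 13.17
tcp_pos: [0.4368, 0.1929, 0.1255]
orientation: [0.004, -0.003, 1.0, 0.001]
wrist_force: [1.1, 0.1, -1.2]
finger_gap: 0.0855
grip_force: 0.0
```

```bash
python3 -c "
from m import *
go(.4594,-.238,.12)
p=read_camera('side'); u,v=247,190;c=p['color'][v-70:v+50,u-80:u+80]; cv2.imwrite('pics/f.png',cv2.resize(c,(400,300))[:,:,::-1])"
```

```text
slide [ -20.3 -431.     4.7] ang [0.13 0.5  0.29]
```

View pics/f.png

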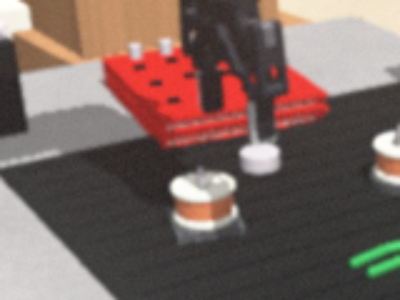

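The big narrow reel is seated on the square base. Small wide is next.

>>> jog_arm(moves=[{"slide":[-20,-431,5],"angular":[0,0.5,0.3],"fingers":0},{"slide":[-20,-431,5],"angular":[0,0.5,0.3],"fingers":0},{"slide":[-20,-431,5],"angular":[0,0.5,0.3],"fingers":0},{"slide":[-20,-431,5],"angular":[0,0.5,0.3],"fingers":0},{"slide":[-20,-431,5],"angular":[0,0.5,0.3],"fingers":0},{"slide":[-20,-431,5],"angular":[0,0.5,0.3],"fingers":0},{"slide":[-20,-431,5],"angular":[0,0.5,0.3],"fingers":0},{"slide":[-20,-431,5],"angular":[0,0.5,0.3],"fingers":0},{"slide":[-20,-431,5],"angular":[0,0.5,0.3],"fingers":0},{"slide":[-20,-431,5],"angular":[0,0.5,0.3],"fingers":0}])

```text
clock: 14.05
tcp_pos: [0.4528, -0.227, 0.1167]
orientation: [-0.004, 0.003, 1.0, -0.0]
wrist_force: [0.9, 0.2, 0.1]
finger_gap: 0.0853
grip_force: 0.0
```

```bash
python3 -c "
from m import *
go(.4594,-.238,.10)"
```

```text
slide [ -6.8 -11.   16.6] ang [-0.01 -0.46 -0.32]
```

>>> jog_arm(moves=[{"slide":[-6,-6,16],"angular":[0,-0.5,-0.3],"fingers":0},{"slide":[-6,-6,16],"angular":[0,-0.5,-0.3],"fingers":0},{"slide":[-6,-6,16],"angular":[0,-0.5,-0.3],"fingers":0},{"slide":[-6,-6,16],"angular":[0,-0.5,-0.3],"fingers":0}])

```text
clock: 14.38
tcp_pos: [0.4584, -0.2299, 0.1004]
orientation: [-0.001, -0.0, 1.0, 0.001]
wrist_force: [0.4, 0.8, 0.3]
finger_gap: 0.0856
grip_force: 0.0
```

```bash
python3 -c "
from m import *
go(.4594,-.238,.018)"
```

```text
slide [-1.1 -8.2 82.4] ang [ 0.06 -0.06  0.04]
```

>>> jog_arm(moves=[{"slide":[-1,-8,0],"angular":[0,0,0],"fingers":0},{"slide":[-1,-8,30],"angular":[0,0,0],"fingers":0},{"slide":[-1,-8,60],"angular":[0,0,0],"fingers":0},{"slide":[-1,-8,82],"angular":[0,0,0],"fingers":0},{"slide":[-1,-8,82],"angular":[0,0,0],"fingers":0.3},{"slide":[-1,-8,82],"angular":[0,0,0],"fingers":0.6},{"slide":[-1,-8,82],"angular":[0,0,0],"fingers":0.6},{"slide":[-1,-8,82],"angular":[0,0,0],"fingers":0.6},{"slide":[-1,-8,82],"angular":[0,0,0],"fingers":0.6},{"slide":[-1,-8,82],"angular":[0,0,0],"fingers":0.6}])

```text
clock: 15.22
tcp_pos: [0.4614, -0.2394, 0.0203]
orientation: [0.002, -0.0, 1.0, -0.001]
wrist_force: [-0.3, 0.7, 6.3]
finger_gap: 0.049
grip_force: 62.7
```

```bash
python3 -c "
from m import *
go(.6535,.254,.15)
p=read_camera('side'); u,v=405,305;c=p['color'][v-70:v+50,u-80:u+80]; cv2.imwrite('pics/g.png',cv2.resize(c,(400,300))[:,:,::-1])"
```

```text
slide [-192.9  493.1 -129.9] ang [-0.1   0.18  0.05]
```

View pics/g.png

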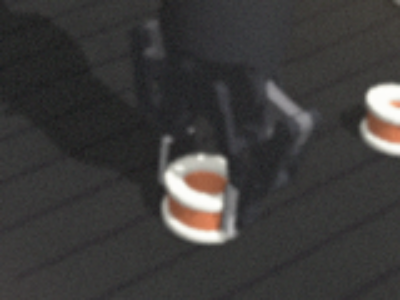

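>>> jog_arm(moves=[{"slide":[0,0,-15],"angular":[0,0,0],"fingers":0.6},{"slide":[0,0,-35],"angular":[0,0,0],"fingers":0.6},{"slide":[0,0,-70],"angular":[0,0,0],"fingers":0.6},{"slide":[0,0,-105],"angular":[0,0,0],"fingers":0.6},{"slide":[-13,34,-125],"angular":[0,0,0],"fingers":0.6},{"slide":[-26,68,-130],"angular":[0,0,0],"fingers":0.6},{"slide":[-39,102,-130],"angular":[0,0,0],"fingers":0.6},{"slide":[-52,136,-130],"angular":[0,0,0],"fingers":0.6},{"slide":[-66,170,-130],"angular":[0,0,0],"fingers":0.6},{"slide":[-80,204,-130],"angular":[0,0,0],"fingers":0.6}])

```text
clock: 16.1
tcp_pos: [0.5404, -0.0332, 0.1493]
orientation: [0.001, -0.0, 1.0, -0.0]
wrist_force: [-0.5, -0.8, -1.6]
finger_gap: 0.0486
grip_force: 62.7
```

```bash
python3 -c "
from m import *
go(.6535,.254,.15)"
```

```text
slide [-113.2  287.2   -0.7] ang [-0.02  0.08  0.  ]
```

>>> jog_arm(moves=[{"slide":[-14,35,0],"angular":[0,0,0],"fingers":0.6},{"slide":[-28,70,0],"angular":[0,0,0],"fingers":0.6},{"slide":[-42,105,0],"angular":[0,0,0],"fingers":0.6},{"slide":[-56,140,0],"angular":[0,0,0],"fingers":0.6},{"slide":[-70,175,0],"angular":[0,0,0],"fingers":0.6},{"slide":[-83,210,0],"angular":[0,0,0],"fingers":0.6},{"slide":[-96,245,0],"angular":[0,0,0],"fingers":0.6},{"slide":[-110,283,0],"angular":[0,0,0],"fingers":0.6},{"slide":[-110,283,0],"angular":[0,0,0],"fingers":0.6},{"slide":[-110,283,0],"angular":[0,0,0],"fingers":0.6}])

```text
clock: 16.93
tcp_pos: [0.6497, 0.2506, 0.1477]
orientation: [-0.0, -0.002, 1.0, -0.0]
wrist_force: [-0.1, -0.9, -2.2]
finger_gap: 0.0487
grip_force: 62.8
```

```bash
python3 -c "
from m import *
go(.6535,.254,.12)"
```

```text
slide [-3.8  3.4 27.7] ang [-0.01 -0.02  0.23]
```

>>> jog_arm(moves=[{"slide":[-4,3,0],"angular":[0,0,0],"fingers":0.6},{"slide":[-4,3,20],"angular":[0,0,0],"fingers":0.6},{"slide":[-4,3,40],"angular":[0,0,0],"fingers":0.6},{"slide":[-4,3,55],"angular":[0,0,0],"fingers":0.6},{"slide":[-4,3,62],"angular":[0,0,0],"fingers":0.6},{"slide":[-4,3,66],"angular":[0,0,0],"fingers":0.6},{"slide":[-4,3,70],"angular":[0,0,0],"fingers":0.6},{"slide":[-4,3,73],"angular":[0,0,0],"fingers":0.6},{"slide":[-4,3,76],"angular":[0,0,0],"fingers":0.6},{"slide":[-4,3,76],"angular":[0,0,0],"fingers":0.6}])

```text
clock: 17.77
tcp_pos: [0.654, 0.2512, 0.0726]
orientation: [0.0, -0.0, 1.0, 0.0]
wrist_force: [-0.2, -0.5, -0.9]
finger_gap: 0.0489
grip_force: 62.8
```

```bash
python3 -c "
from m import *
go(.6535,.254,.0645)
p=read_camera('side'); u,v=327,185;c=p['color'][v-70:v+50,u-80:u+80]; cv2.imwrite('pics/h.png',cv2.resize(c,(800,600))[:,:,::-1])"
```

```text
slide [0.5 2.8 8.1] ang [0.01 0.03 0.01]
```

View pics/h.png

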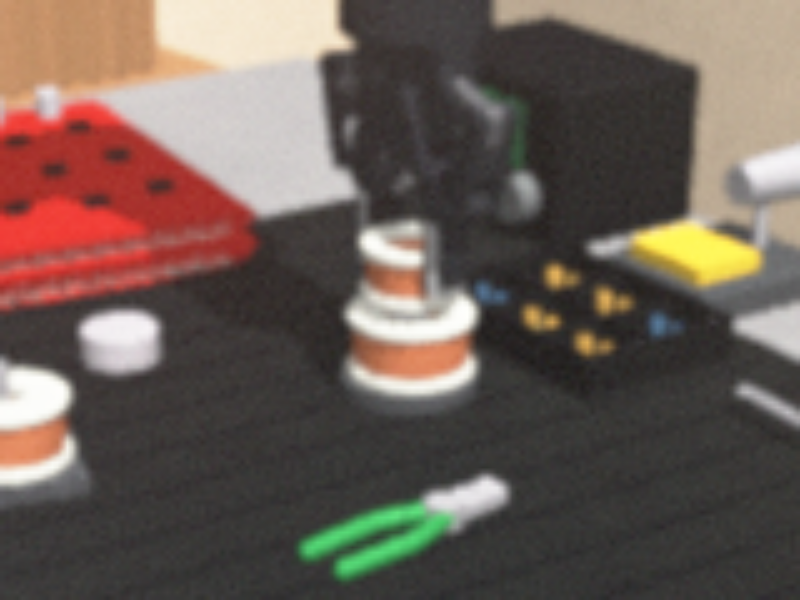

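The small reel is on the post tip just above the big one. I'll lower it home.

>>> jog_arm(moves=[{"slide":[0,2,0],"angular":[0,0,0],"fingers":0.6},{"slide":[0,2,3],"angular":[0,0,0],"fingers":0.6},{"slide":[0,2,5],"angular":[0,0,0],"fingers":0.6},{"slide":[0,2,7],"angular":[0,0,0],"fingers":0.6},{"slide":[0,2,8],"angular":[0,0,0],"fingers":0.6},{"slide":[0,2,8],"angular":[0,0,0],"fingers":0.6}])

```text
clock: 18.32
tcp_pos: [0.6537, 0.2534, 0.0645]
orientation: [-0.0, -0.0, 1.0, 0.0]
wrist_force: [-0.6, 0.4, -0.6]
finger_gap: 0.0491
grip_force: 62.9
```

>>> jog_arm(moves=[{"slide":[0,0,1],"angular":[0,0,0],"fingers":0.6},{"slide":[0,0,1],"angular":[0,0,0],"fingers":0},{"slide":[0,0,1],"angular":[0,0,0],"fingers":0},{"slide":[0,0,1],"angular":[0,0,0],"fingers":0},{"slide":[0,0,1],"angular":[0,0,0],"fingers":0},{"slide":[0,0,1],"angular":[0,0,0],"fingers":0},{"slide":[0,0,-15],"angular":[0,0,0],"fingers":0},{"slide":[0,0,-50],"angular":[0,0,0],"fingers":0},{"slide":[0,0,-80],"angular":[0,0,0],"fingers":0},{"slide":[0,-40,-80],"angular":[0,0,0],"fingers":0}])

```text
clock: 19.15
tcp_pos: [0.6571, 0.2197, 0.1518]
orientation: [0.006, -0.004, 1.0, 0.003]
wrist_force: [1.1, -0.4, 1.7]
finger_gap: 0.0856
grip_force: 0.0
```

```bash
python3 -c "
from m import *
go(.629,-.249,.12)"
```

```text
slide [  32.1 -468.6   28.9] ang [0.3  0.67 0.45]
```

>>> jog_arm(moves=[{"slide":[28,-462,20],"angular":[0,0,0],"fingers":0},{"slide":[28,-462,20],"angular":[0,0,0],"fingers":0},{"slide":[28,-462,20],"angular":[0,0,0],"fingers":0},{"slide":[28,-462,20],"angular":[0,0,0],"fingers":0},{"slide":[28,-462,20],"angular":[0,0,0],"fingers":0},{"slide":[28,-462,20],"angular":[0,0,0],"fingers":0},{"slide":[28,-462,20],"angular":[0,0,0],"fingers":0},{"slide":[28,-462,20],"angular":[0,0,0],"fingers":0},{"slide":[28,-462,20],"angular":[0,0,0],"fingers":0},{"slide":[28,-462,20],"angular":[0,0,0],"fingers":0}])

```text
clock: 19.98
tcp_pos: [0.6284, -0.2043, 0.1265]
orientation: [0.0, -0.0, 1.0, -0.0]
wrist_force: [1.4, 0.8, 0.2]
finger_gap: 0.0853
grip_force: 0.0
```

```bash
python3 -c "
from m import *
go(.629,-.249,.12)"
```

```text
slide [ -0.6 -44.7   6.5] ang [-0.    0.02  0.02]
```

>>> jog_arm(moves=[{"slide":[0,-40,6],"angular":[0,0,0],"fingers":0},{"slide":[0,-40,6],"angular":[0,0,0],"fingers":0},{"slide":[0,-40,6],"angular":[0,0,0],"fingers":0},{"slide":[0,-40,6],"angular":[0,0,0],"fingers":0},{"slide":[0,-40,6],"angular":[0,0,0],"fingers":0}])

```text
clock: 20.4
tcp_pos: [0.6288, -0.2409, 0.1205]
orientation: [-0.0, -0.001, 1.0, 0.0]
wrist_force: [0.5, 0.8, 0.4]
finger_gap: 0.0855
grip_force: 0.0
```

```bash
python3 -c "
from m import *
go(.629,-.249,.018)"
```

```text
slide [ -0.2  -8.1 102.5] ang [ 0.03 -0.01  0.09]
```

>>> jog_arm(moves=[{"slide":[0,-8,0],"angular":[0,0,0],"fingers":0},{"slide":[0,-8,40],"angular":[0,0,0],"fingers":0},{"slide":[0,-8,80],"angular":[0,0,0],"fingers":0},{"slide":[0,-8,102],"angular":[0,0,0],"fingers":0},{"slide":[0,-8,102],"angular":[0,0,0],"fingers":0.3},{"slide":[0,-8,102],"angular":[0,0,0],"fingers":0.7},{"slide":[0,-8,102],"angular":[0,0,0],"fingers":0.7},{"slide":[0,-8,102],"angular":[0,0,0],"fingers":0.7},{"slide":[0,-8,102],"angular":[0,0,0],"fingers":0.7},{"slide":[0,-8,102],"angular":[0,0,0],"fingers":0.7}])

```text
clock: 21.23
tcp_pos: [0.631, -0.251, 0.0216]
orientation: [0.003, -0.0, 1.0, -0.001]
wrist_force: [-0.8, 0.8, 5.6]
finger_gap: 0.0413
grip_force: 60.2
```

```bash
python3 -c "
from m import *
go(.434,.272,.15)"
```

```text
slide [ 195.9  522.8 -130.5] ang [-0.12  0.29  0.04]
```

>>> jog_arm(moves=[{"slide":[0,0,-15],"angular":[0,0,0],"fingers":0.7},{"slide":[0,0,-35],"angular":[0,0,0],"fingers":0.7},{"slide":[0,0,-70],"angular":[0,0,0],"fingers":0.7},{"slide":[0,0,-105],"angular":[0,0,0],"fingers":0.7},{"slide":[13,34,-125],"angular":[0,0,0],"fingers":0.7},{"slide":[26,69,-130],"angular":[0,0,0],"fingers":0.7},{"slide":[39,104,-130],"angular":[0,0,0],"fingers":0.7},{"slide":[52,139,-130],"angular":[0,0,0],"fingers":0.7},{"slide":[65,174,-130],"angular":[0,0,0],"fingers":0.7},{"slide":[78,209,-130],"angular":[0,0,0],"fingers":0.7}])

```text
clock: 22.07
tcp_pos: [0.5502, -0.04, 0.1496]
orientation: [0.001, 0.0, 1.0, -0.0]
wrist_force: [0.5, -0.2, -0.6]
finger_gap: 0.0408
grip_force: 60.9
```

```bash
python3 -c "
from m import *
go(.434,.272,.15)"
```

```text
slide [116.2 312.   -0.7] ang [-0.02  0.12 -0.01]
```

>>> jog_arm(moves=[{"slide":[13,35,0],"angular":[0,0,0],"fingers":0.7},{"slide":[26,70,0],"angular":[0,0,0],"fingers":0.7},{"slide":[39,105,0],"angular":[0,0,0],"fingers":0.7},{"slide":[52,140,0],"angular":[0,0,0],"fingers":0.7},{"slide":[65,175,0],"angular":[0,0,0],"fingers":0.7},{"slide":[78,210,0],"angular":[0,0,0],"fingers":0.7},{"slide":[91,245,0],"angular":[0,0,0],"fingers":0.7},{"slide":[104,280,0],"angular":[0,0,0],"fingers":0.7},{"slide":[115,308,0],"angular":[0,0,0],"fingers":0.7},{"slide":[115,308,0],"angular":[0,0,0],"fingers":0.7}])

```text
clock: 22.9
tcp_pos: [0.4337, 0.2711, 0.1496]
orientation: [0.001, -0.003, 1.0, 0.001]
wrist_force: [0.3, 0.3, -0.8]
finger_gap: 0.0411
grip_force: 61.0
```

>>> jog_arm(moves=[{"slide":[0,0,0],"angular":[0,0,0],"fingers":0.7},{"slide":[0,0,0],"angular":[0,0,0],"fingers":0.7}])

```text
clock: 23.07
tcp_pos: [0.4359, 0.2666, 0.1491]
orientation: [0.001, -0.0, 1.0, -0.0]
wrist_force: [0.3, -0.3, -1.3]
finger_gap: 0.0407
grip_force: 61.0
```

```bash
python3 -c "
from m import *
go(.434,.272,.065)"
```

```text
slide [ 2.   5.4 84.1] ang [-0.    0.07  0.06]
```

>>> jog_arm(moves=[{"slide":[1,5,0],"angular":[0,0,0],"fingers":0.7},{"slide":[1,5,20],"angular":[0,0,0],"fingers":0.7},{"slide":[1,5,40],"angular":[0,0,0],"fingers":0.7},{"slide":[1,5,55],"angular":[0,0,0],"fingers":0.7},{"slide":[1,5,62],"angular":[0,0,0],"fingers":0.7},{"slide":[1,5,66],"angular":[0,0,0],"fingers":0.7},{"slide":[1,5,70],"angular":[0,0,0],"fingers":0.7},{"slide":[1,5,73],"angular":[0,0,0],"fingers":0.7},{"slide":[1,5,76],"angular":[0,0,0],"fingers":0.7},{"slide":[1,5,76],"angular":[0,0,0],"fingers":0.7}])

```text
clock: 23.9
tcp_pos: [0.4348, 0.2717, 0.0725]
orientation: [0.0, -0.0, 1.0, 0.0]
wrist_force: [-0.3, -0.4, -1.7]
finger_gap: 0.041
grip_force: 61.0
```

```bash
python3 -c "
from m import *
go(.434,.272,.065)
p=read_camera('side'); u,v=247,190;c=p['color'][v-70:v+50,u-80:u+80]; cv2.imwrite('pics/i.png',cv2.resize(c,(800,600))[:,:,::-1])"
```

```text
slide [0.8 0.3 7.5] ang [0.01 0.02 0.01]
```

View pics/i.png

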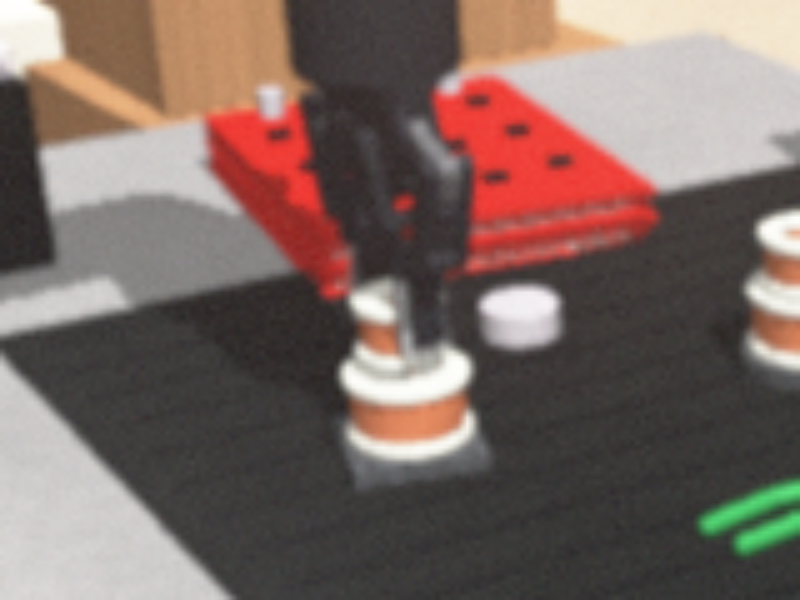

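The thick stack is done. The last reel sits low on the thin post and its force is normal, so I'll lower it home.

>>> jog_arm(moves=[{"slide":[0,0,2],"angular":[0,0,0],"fingers":0.7},{"slide":[0,0,4],"angular":[0,0,0],"fingers":0.7},{"slide":[0,0,6],"angular":[0,0,0],"fingers":0.7},{"slide":[0,0,7],"angular":[0,0,0],"fingers":0.7},{"slide":[0,0,7],"angular":[0,0,0],"fingers":0.7},{"slide":[0,0,7],"angular":[0,0,0],"fingers":0.7}])

```text
clock: 24.45
tcp_pos: [0.4345, 0.2718, 0.0656]
orientation: [0.0, -0.0, 1.0, 0.0]
wrist_force: [-2.0, 1.2, 2.6]
finger_gap: 0.0412
grip_force: 61.2
```

The force has turned upward, so the reel is in contact. Opening the fingers and retreating.

>>> jog_arm(moves=[{"slide":[0,0,0],"angular":[0,0,0],"fingers":0},{"slide":[0,0,0],"angular":[0,0,0],"fingers":0},{"slide":[0,0,0],"angular":[0,0,0],"fingers":0},{"slide":[0,0,0],"angular":[0,0,0],"fingers":0},{"slide":[0,0,0],"angular":[0,0,0],"fingers":0},{"slide":[0,0,-20],"angular":[0,0,0],"fingers":0},{"slide":[0,0,-60],"angular":[0,0,0],"fingers":0},{"slide":[0,0,-100],"angular":[0,0,0],"fingers":0},{"slide":[0,0,-140],"angular":[0,0,0],"fingers":0},{"slide":[0,0,-150],"angular":[0,0,0],"fingers":0}])

```text
clock: 25.28
tcp_pos: [0.4372, 0.2729, 0.222]
orientation: [0.004, -0.0, 1.0, 0.002]
wrist_force: [0.9, 0.5, 0.5]
finger_gap: 0.085
grip_force: 0.0
```

```bash
python3 -c "
from m import *
p=read_camera('side'); c=p['color'][130:310,220:460]; cv2.imwrite('pics/j.png',cv2.resize(c,(800,600))[:,:,::-1])"
```

```text
(no output)
```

View pics/j.png

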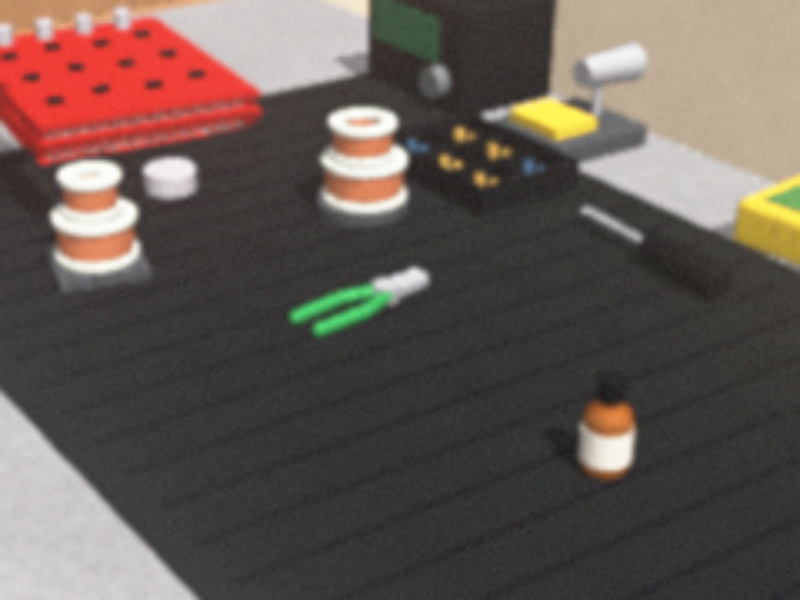

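Both stacks sit flat, at crop pixels (97,220) and (365,165), and the bottle is standing at (607,430). Handing in.

```bash
python3 -c "
from workcell import *
print(hand_in())"
```

```text
the job is handed in; nothing more can be done
None
```

I handed the job in with both reel pairs stacked on their posts and the flux bottle still standing, as the last picture showed; `hand_in()` gave no verdict.

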